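# Close up a two-panel painting on the squaring board

## Task

One picture is painted over two wooden panels, and the wide panel already lies home in the corner of the squaring board with a brass weight on it. With your fingertips push the narrow panel flat along the board, without lifting or tipping it, until it lies square against the long fence and tight against the side of the wide panel, so that the two halves of the picture meet. Do not shove the wide panel out of its corner, leave its weight, the kettle, the bowl and the brush jar where they are, and take your hand away at the end.

Things in the scene. Friction and masses are not known exactly. Their poses are not given: they have to be found in the camera images.
- narrow_panel: Loose wooden panel, the narrower: 150 mm along its x, 100 along its y, 20 thick, about 0.2 kg, white face with red border; slides under a few newtons. Origin: centre of its underside, on the board's top 12 mm above the table. Home: +x edge on the long fence, +y edge (no red border) on the wide panel. Starts up to 18 degrees askew, its middle 2 to 8 cm short of home both ways.
- wide_panel: Loose wooden panel, the wider: 150 mm along its own x, 140 along its own y, 20 thick, about 0.26 kg. Origin: centre of its underside, on the board. Home from the start: +x edge on the long fence, +y edge on the side fence; its -y edge (70 mm from the origin, no red border) is the one the narrow panel must meet.
- corner (a point): Inner corner of the two fences, on the board's top. Axes as the board's: the long fence's inner face is the plane x = 0 (fence along y, from -12 to -358 mm, on the side away from the robot), the side fence's is y = 0 (along x, from -12 to -250 mm); panels lie at negative x and y. Narrow panel home: origin at x = -75, y = -190 mm here, axes parallel.
- board: Squaring board, fixed to the table: plywood base 280 mm along its x, 390 along its y, 12 thick, with two dark hardwood fences, 28 mm wide, standing 16 mm above the base along its far (+x) and left (+y) sides. Origin: centre of the base's underside; the fences' inner corner is at x = 110, y = 165 mm.
- weight: Turned brass paperweight, 52 mm across, 43 mm tall with a small knob, 0.45 kg, standing on the wide panel. Origin: centre of its underside. Leave it.
- kettle: Painted metal kettle, 125 mm across, 167 mm tall with its hoop handle, spout to its own -x (tip 110 mm from the axis), standing on the table left of the board. Origin: centre of its underside. Leave it.
- bowl: Empty dark wooden paint bowl, 96 mm across, 42 mm tall, standing on the table right of the board. Origin: centre of its underside. Leave it.
- jar: Terracotta brush jar, 74 mm across, 90 mm tall, with brushes up to 205 mm, standing on the table right of the board. Origin: centre of its underside. Leave it.

How it is judged:
By the outcome, as a careful person would: the job done as asked, in the order asked, and still so for the second after the job is handed in, with the robot touching nothing.
It also fails if it takes over 70 s, if anything falls off the work surface, if the arm or the gripper's body presses on something with over 40 N, if the wrist force passes 120 N, or if a joint passes its speed limit or range.

## Robot

A 6-joint arm with a two-finger parallel gripper is mounted at the origin on the work surface. World frame = base frame: x ahead of the robot, y to its left, z up, the work surface at z = 0. Lengths are in m, angles in rad, forces in N, time in s.
With the tool pointing down it reaches from about 0.15 to 0.775 m from the base axis. Payload 6.1 kg.
Tool frame: the origin (TCP) lies on the centre line of the jaws, within the pads' length; the fingertips stand 19 mm ahead of it and the grasp point (between the pads) is the TCP; z points along the fingers, y is the line along which they close (so a half turn about z gives the same grasp; the last joint's range is limited). The gripper opens to 85 mm and grips with 20 to 120 N. Pads are 22 mm wide; open, the fingers measure 114 mm over their backs; the gripper's body (76 mm by 85 mm) begins 54 mm behind the grasp point. The pads swing forward as they close: fully open they stand 13 mm farther back than shut.
Start: joints at [1.297, 0.126, -0.04, 1.405, 0, 1.571], TCP at [0.142, 0.505, 0.25] pointing down, gripper open.
Joint ranges: [-2.72, 2.72], [-0.95, 1.95], [-1.27, 1.35], [-1.78, 2.02], [-1.46, 1.47], [-3.14, 3.14]. Speed limits (rad/s): [2.39, 2.39, 3.01, 3.14, 3.14, 3.14].

## Interface

Orientations are given as [roll, pitch, yaw] about the fixed x, y, z axes, in that order (R = Rz(yaw) Ry(pitch) Rx(roll)).
In Python, from plant import arm, claw, kinematics, viewer, order, sensors gives the robot as it stands. Calls block until the motion is done:
- arm.goto(position, orientation): joint-space move of the TCP to a pose.
- arm.move_linear(position, attitude=None, velocity=0.15, guard=None): straight line of the TCP; attitude=None keeps the orientation; velocity is the mean speed in m/s. With guard (N) it stops when the force on the tool has changed by that much, and returns True; else False.
- arm.move_joints(angles): joint-space move.
- claw.ungrasp() and claw.grasp(): open the fingers fully, or close them until they stop; the grip force is fixed at half the most.
- arm.dwell(seconds).
- kinematics.ik(position, orientation): joint angles nearest the present ones, or None.
- viewer.camera(name): name is "scene" or "top" or "wrist"; returns the picture (384x512x3 uint8, blue, green, red); there is no depth.
- viewer.calibration(name): a dict with "fx", "fy", "cx", "cy" (pixels), "R" (3x3) and "t" (3): a world point X has camera coordinates R X + t. Camera axes: x right, y down, z forward; pixel columns grow to the right and rows downward; lengths in m; the calibration is good to about 2 mm. A picture is of the moment at which its call begins: read the wrist's pose just before it. calibration takes no time and is no camera call; for the wrist camera it gives the pose at the moment of the call.
A pose or a line that the arm cannot do raises arm.PlanningError and nothing moves.
- order.job_done(): hands the job in; it is judged then, once.
Trained networks look in the newest picture that a camera, given by its name, has taken for a name from the list of things; names that differ only in an ending like _2 or _b are one class to them, and where a whole thing is asked for, a point or a joint stands for the part that bears it (a point fixed in the world has none). Each returns a list of dicts, best first, with "conf" (0 to 1); they miss things now and then, are a little off and sometimes report something else, mostly with a low value. They report only what shows in the picture. A call takes as long as a camera call.
- viewer.regions_of(camera, label): "region" (384x512 bool, what is visible of it) and "point" ([column, row] in pixels, amid what is visible of it).
Readings, each from a call of its own:
- sensors.current_clock(): time.
- sensors.current_joint_positions(): joint angles.
- sensors.current_dq(): joint speeds.
- sensors.current_joint_efforts(): joint torques, N m.
- sensors.current_tool_pos(): TCP position.
- sensors.current_eef_rot(): TCP orientation.
- sensors.current_wrist_force(): force on the tool from outside, world axes, zero at the start.
- sensors.current_ft_torque(): the same for the moment, N m.
- sensors.current_opening(): finger opening in m.
- sensors.current_finger_force(): force on a finger pad.
Only numpy, scipy, OpenCV 4.12 (cv2) and the standard library are available. Lean on these libraries where they do the work, as an engineer would, in place of code of your own. Each camera call takes 0.05 s, during which the arm holds its last target. There are 200 camera calls.

## Working session

There is one attempt and no reset: what is moved stays moved. The work goes in short steps, each a Python script; the robot and the scene stay as the last script left them, time stands still between calls to the robot, and variables do not carry over. Pictures are saved under pics/ and viewed, at most 10 in all, crops included, and the job is handed in when it is done.

```bash
mkdir -p pics; ls
python3 - <<'E'
from plant import arm, claw, kinematics, viewer, order, sensors
import cv2
for n in ("top","scene"):
    im=viewer.camera(n); cv2.imwrite(f"pics/{n}0.png",im)
    c=viewer.calibration(n); print(n,c)
    for l in ("narrow_panel","wide_panel","board"):
        for r in viewer.regions_of(n,l)[:2]: print(l,r["conf"],r["point"],r["region"].sum())
print(sensors.current_clock(), sensors.current_eef_rot())
E
```

```text
pics
plant.py
top {'fx': 370.1526390612972, 'fy': 370.1526390612972, 'cx': 256.05774345469325, 'cy': 190.0265819459289, 'R': array([[-0.0082317 , -0.99992733,  0.00880716],
       [-0.99681917,  0.00750729, -0.07934221],
       [ 0.07927033, -0.00943227, -0.99680853]]), 't': array([-0.01690479,  0.57944603,  1.02042868])}
narrow_panel 0.9 [280.9, 209.1] 2003
wide_panel 0.57 [224.1, 193.1] 2401
wide_panel 0.54 [280.9, 209.8] 1981
board 0.59 [262.2, 204.5] 9072
scene {'fx': 484.8980277811893, 'fy': 484.8980277811893, 'cx': 248.09806814632063, 'cy': 183.6511754881349, 'R': array([[-0.30577239,  0.95205201,  0.01001045],
       [ 0.68985062,  0.22878263, -0.68685124],
       [-0.65620832, -0.20311443, -0.72672909]]), 't': array([ 0.19151237, -0.3702236 ,  2.08655652])}
narrow_panel 0.9 [235.1, 170.9] 936
narrow_panel 0.36 [264.6, 199.3] 1219
wide_panel 0.66 [270.2, 199.3] 1163
board 0.8 [244.7, 187.7] 4267
0.4 [-3.14142652e+00  2.92138372e-05  2.86780444e+00]
```

Run:
```python
import cv2
im=cv2.imread("pics/top0.png")[110:300,140:400]
cv2.imwrite("pics/top0c.png",cv2.resize(im,None,fx=3,fy=3,interpolation=cv2.INTER_CUBIC))
```

```text
(no output)
```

View pics/top0c.png

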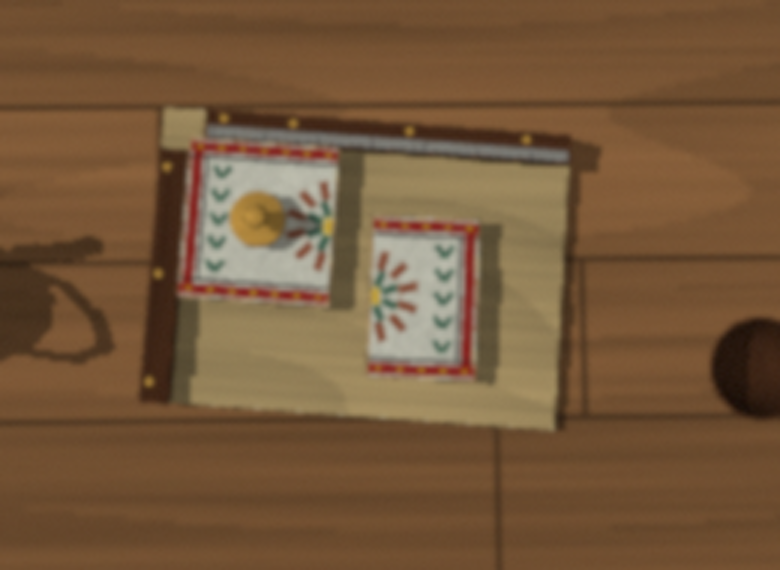

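View pics/scene0.png

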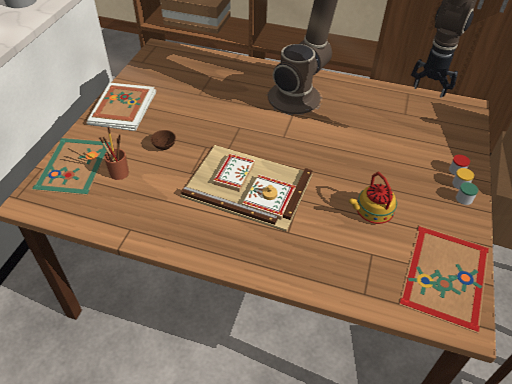

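Top view: the board is turned a few degrees. The wide panel is in the corner (crop px 180–340, 143–305), and the narrow one is askew at crop (367–480, 220–378). The bowl is to the right and the kettle to the left. I'll measure from the regions, then refine with the wrist camera.

```bash
cat > h.py <<'E'
from plant import arm, claw, kinematics, viewer, order, sensors
import cv2, numpy as np
def proj(px,cal,z):
    px=np.atleast_2d(px); d=np.c_[(px[:,0]-cal["cx"])/cal["fx"],(px[:,1]-cal["cy"])/cal["fy"],np.ones(len(px))]@cal["R"]
    c=-cal["R"].T@cal["t"]
    return (c+d*((z-c[2])/d[:,2])[:,None])[:,:2]
def rect(reg,cal,z=0.032):
    """min-area rectangle in world: centre, sizes, angle (deg) of the edge nearest world x"""
    p=np.vstack([k[:,0] for k in cv2.findContours(reg.astype(np.uint8),0,1)[0]])
    (c,s,a)=cv2.minAreaRect((proj(p,cal,z)*1000).astype(np.float32))
    if a>45: a-=90; s=s[::-1]
    return np.round(c,1),np.round(s,1),round(a,2)
def look(cam,labels,name=None):
    cal=viewer.calibration(cam); im=viewer.camera(cam)
    if name: cv2.imwrite("pics/%s.png"%name,im)
    for l in labels:
        for r in viewer.regions_of(cam,l)[:2]: print(cam,l,r["conf"],r["point"],*rect(r["region"],cal))
    return im,cal
E
python3 - <<'E'
from h import *
look("top",["narrow_panel","wide_panel","weight","bowl","jar","kettle"])
arm.goto([0.47,-0.02,0.33],[np.pi,0,np.pi/2])
print(sensors.current_clock(),sensors.current_tool_pos(),sensors.current_eef_rot())
im,cal=look("wrist",["narrow_panel","wide_panel"],"w1"); print(cal)
E
```

```text
top narrow_panel 0.97 [282.9, 206.0] [524.3 -90.9] [150.2 100.3] -2.76
top wide_panel 0.9 [219.4, 195.0] [596.4  62.7] [150.  142.2] -4.52
top wide_panel 0.6 [279.1, 208.5] [524.1 -89.6] [150.2 102.9] -3.04
top weight 0.79 [228.6, 183.1] [599.   63.9] [45.  47.6] -0.41
top bowl 0.77 [396.5, 231.3] [ 456.2 -402.4] [94.3 92.1] -1.96
top jar 0.59 [429.8, 170.2] [ 653.9 -525.9] [ 77.6 166.9] 15.09
top kettle 0.93 [96.4, 203.3] [534.8 423.2] [133.6 149.6] 1.16
top kettle 0.56 [227.2, 184.5] [597.6  63.9] [51.7 51.4] 44.8
2.9833 [ 0.47004147 -0.01935232  0.3298839 ] [-3.14144874e+00 -2.13376777e-04  1.57204673e+00]
wrist narrow_panel 0.59 [301.2, 190.6] [527.6 -86. ] [149.8 104.2] -3.48
wrist wide_panel 0.88 [348.8, 64.6] [598.5  64.1] [151.5 139.8] -4.59
wrist wide_panel 0.3 [298.8, 188.9] [528.  -85.8] [149.9 103.7] -2.41
{'fx': 308.4053894360157, 'fy': 308.4053894360157, 'cx': 260.68127230919043, 'cy': 182.26279728066103, 'R': array([[ 9.99999282e-01,  9.37229173e-04, -7.46174483e-04],
       [ 1.11246886e-03, -9.57596550e-01,  2.88110414e-01],
       [-4.44508625e-04, -2.88111037e-01, -9.57596905e-01]]), 't': array([-0.47048465, -0.07868368,  0.44829403])}
```

View pics/w1.png

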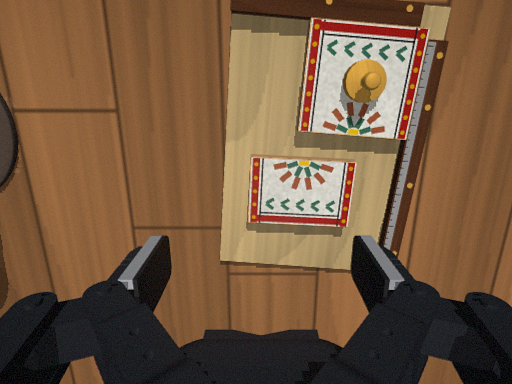

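The wrist view agrees with the top view: wide panel at px (300–428, 18–140), narrow at (248–355, 155–228), and the fence to the right. The board yaw is about −4.55° and the narrow panel is roughly 59 mm and 37 mm short of home. First I'll push +y with the open fingers, stopping about 4 mm short of the wide panel.

```bash
cat >> h.py <<'E'
A=np.radians(-4.55); u=np.array([np.cos(A),np.sin(A)]); v=np.array([-u[1],u[0]])
home=np.array([.5975,.0635])-.120*v
def P(a,b,z): return [*(home+a*u+b*v),z]      # board axes, from the narrow panel's home centre
YV=[np.pi,0,np.pi/2+A]; YU=[np.pi,0,A]
def st(t=""):
    d=sensors.current_tool_pos()[:2]-home
    print(t,"ab",np.round([d@u*1e3,d@v*1e3],1),"z",round(sensors.current_tool_pos()[2],4),"F",np.round(sensors.current_wrist_force(),1),"t",round(sensors.current_clock(),1))
E
python3 - <<'E'
from h import *
a,b=-.059,-.037-.05-.011-.02
arm.goto(P(a,b,.09),YV); st()
print(arm.move_linear(P(a,b,.02),velocity=.04,guard=4)); st("touch")
z=sensors.current_tool_pos()[2]+.006
arm.move_linear(P(a,b,z),velocity=.05)
print(arm.move_linear(P(a,-.065,z),velocity=.04,guard=15)); st("pushed")
arm.move_linear(P(a,-.09,z),velocity=.1)
arm.move_linear(P(a,-.09,.15),velocity=.15)
look("top",["narrow_panel","wide_panel"]); look("wrist",["narrow_panel","wide_panel"],"w2"); st()
E
```

```text
ab [ -58.2 -117.7] z 0.0912 F [-0.7 -0.4  0.6] t 4.2
False
touch ab [ -58.9 -118. ] z 0.0202 F [ 0.5 -0.1  0.1] t 6.1
False
pushed ab [-58.9 -65. ] z 0.0263 F [ 0.4  0.1 -0.6] t 7.9
top narrow_panel 0.98 [269.1, 207.4] [528.3 -57.8] [149.8 100. ] -4.43
top wide_panel 0.74 [225.4, 194.2] [597.4  61.6] [152.7 140.5] -4.54
wrist narrow_panel 0.79 [265.7, 66.0] [532.2 -56.9] [149.6  95.6] -4.6
wrist narrow_panel 0.72 [339.8, 162.0] [ 553.5 -113.4] [264.3 205.2] -4.71
 ab [-59.3 -89.9] z 0.1493 F [-0.9  0.1 -0.6] t 9.6
```

View pics/w2.png

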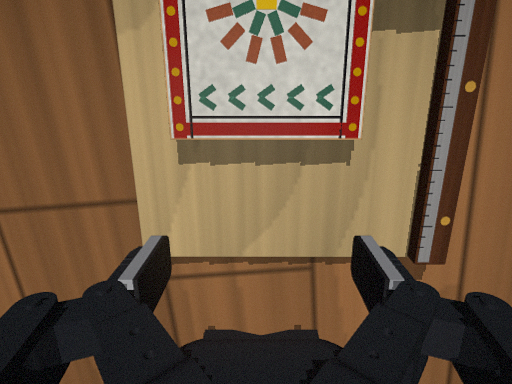

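The narrow panel is now square to the board (bottom edge px 170–360 at row 135), with about a 4 mm gap to the wide panel. Next is the push to the fence with closed fingers.

Run:
```python
from h import *
claw.grasp()
b=-.004; a=-.172
arm.goto(P(a,b,.1),YU); st()
print(arm.move_linear(P(a,b,.037),velocity=.06,guard=4)); st("down")
print(arm.move_linear(P(-.10,b,.037),velocity=.04,guard=10)); st("near")
print(arm.move_linear(P(-.080,b,.037),velocity=.015,guard=6)); st("fence")
arm.move_linear(P(-.11,b,.037),velocity=.1)
arm.move_linear(P(-.14,b,.1),velocity=.15)
claw.ungrasp()
a,b=0,-.09
arm.goto(P(a,b,.08),YV)
print(arm.move_linear(P(a,b,.0255),velocity=.06,guard=4)); st("down")
print(arm.move_linear(P(a,-.055,.0255),velocity=.015,guard=8)); st("wide")
arm.move_linear(P(a,-.08,.0255),velocity=.1)
arm.move_linear(P(a,-.14,.15),velocity=.15)
look("top",["narrow_panel","wide_panel"]); look("wrist",["narrow_panel","wide_panel"],"w3"); st()
```

```text
ab [-171.7   -4.1] z 0.1002 F [ 0.1 -0.2  0.4] t 11.9
False
down ab [-171.6   -4. ] z 0.0374 F [ 0.9 -0.3 -1. ] t 13.1
False
near ab [-100.   -4.] z 0.0371 F [-1.3 -0.2 -0.7] t 15.0
True
fence ab [-83.5  -4. ] z 0.0366 F [-0.4 -0.5  0.2] t 16.1
False
down ab [  0.4 -90.1] z 0.0259 F [ 0.   0.1 -0.5] t 20.4
True
wide ab [ -0.3 -60. ] z 0.0252 F [ 0.4 -1.   0.9] t 22.3
top narrow_panel 0.76 [270.5, 188.6] [587.1 -57.8] [150.6 100.6] -4.79
top wide_panel 0.58 [228.1, 188.6] [597.5  60.7] [152.4 142.6] -4.64
wrist narrow_panel 0.76 [268.3, 33.8] [588.8 -85.4] [148.9  43. ] -4.64
 ab [  -0.2 -139.7] z 0.1495 F [-0.5 -0.2  0.2] t 24.0
```

View pics/w3.png

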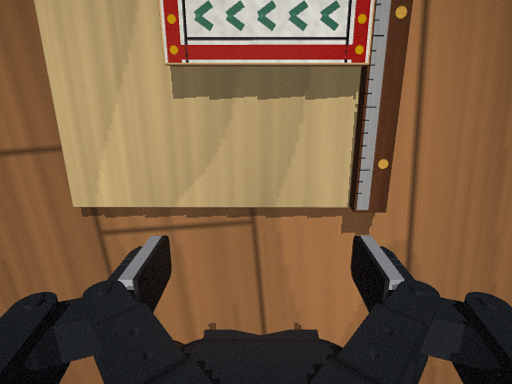

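Both guards tripped at contact, and the panel's fence edge meets the fence at px (370, 0–65). I'll repeat each nudge more firmly, then look at the seams from close up.

Run:
```python
from h import *
claw.grasp()
arm.goto(P(-.13,0,.1),YU)
arm.move_linear(P(-.105,0,.037),velocity=.08,guard=4)
print(arm.move_linear(P(-.078,0,.037),velocity=.015,guard=12)); st("fence")
arm.move_linear(P(-.11,0,.037),velocity=.1)
arm.move_linear(P(-.14,0,.1),velocity=.15)
claw.ungrasp()
arm.goto(P(0,-.09,.08),YV)
arm.move_linear(P(0,-.08,.0255),velocity=.08,guard=4)
print(arm.move_linear(P(0,-.053,.0255),velocity=.015,guard=12)); st("wide")
arm.move_linear(P(0,-.08,.0255),velocity=.1)
arm.move_linear(P(0,-.11,.1),velocity=.15)
arm.goto(P(0,-.06,.24),YV)
im,_=look("wrist",["narrow_panel","wide_panel"],"w4"); look("top",["narrow_panel","wide_panel"]);st()
cv2.imwrite("pics/w4c.png",cv2.resize(im[:200,130:430],None,fx=2.6,fy=2.6,interpolation=cv2.INTER_CUBIC))
```

```text
True
fence ab [-83.3   0. ] z 0.0363 F [ 1.2 -0.4 -0.8] t 28.8
True
wide ab [ -0.2 -60. ] z 0.0252 F [ 0.4 -1.3  0.9] t 34.3
wrist narrow_panel 0.7 [265.5, 97.9] [591.2 -55.2] [149.8 101. ] -4.83
wrist wide_panel 0.9 [263.8, 24.1] [596.8  16.3] [148.7  44.6] -4.54
top narrow_panel 0.9 [267.7, 187.4] [588.1 -57.6] [151.8 104.1] -6.49
top wide_panel 0.68 [221.0, 194.8] [596.2  62.1] [150.2 139.8] -4.52
 ab [ -0.5 -60.2] z 0.2385 F [ 0.9 -0.4 -0.1] t 36.2
```

View pics/w4c.png

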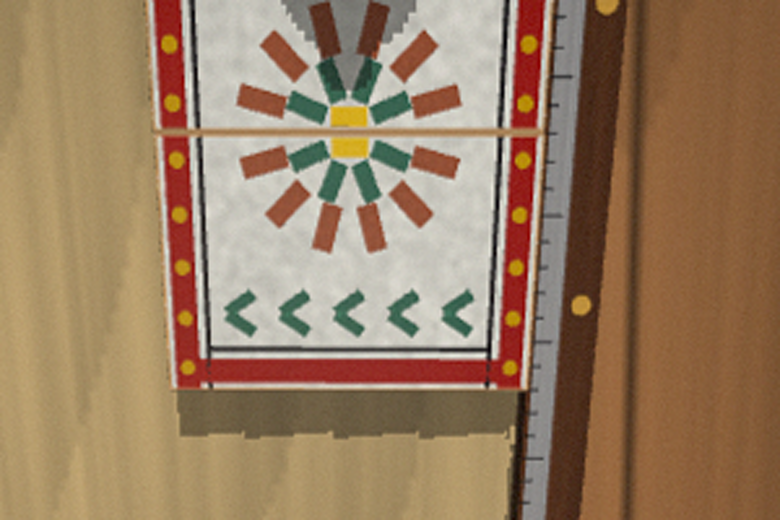

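The picture halves meet along an even seam (crop row 131), and the panel is on the fence. One closer look to check the seam width and a possible small step at the left end.

```bash
python3 - <<'E'
from h import *
arm.goto(P(0,.0,.16),YV)
im,cal=look("wrist",[],"w5"); st()
p=lambda a,b:np.array([*(home+a*u+b*v),.032])
for a,b in((-.075,.05),(.075,.05)):
    c=cal["R"]@p(a,b)+cal["t"]; print(c[0]/c[2]*cal["fx"]+cal["cx"],c[1]/c[2]*cal["fy"]+cal["cy"],c[2])
E
python3 - <<'E'
import cv2
im=cv2.imread("pics/w5.png");cv2.imwrite("pics/w5c.png",cv2.resize(im[:230,100:430],None,fx=2.4,fy=2.4,interpolation=cv2.INTER_CUBIC))
E
```

```text
ab [ 0.6 -0.6] z 0.1613 F [ 0.9 -0.6  0.9] t 36.8
166.44747095329296 120.18928120287532 0.24600729765257426
354.57814352473395 120.32012030656142 0.24578595820018817
```

View pics/w5c.png

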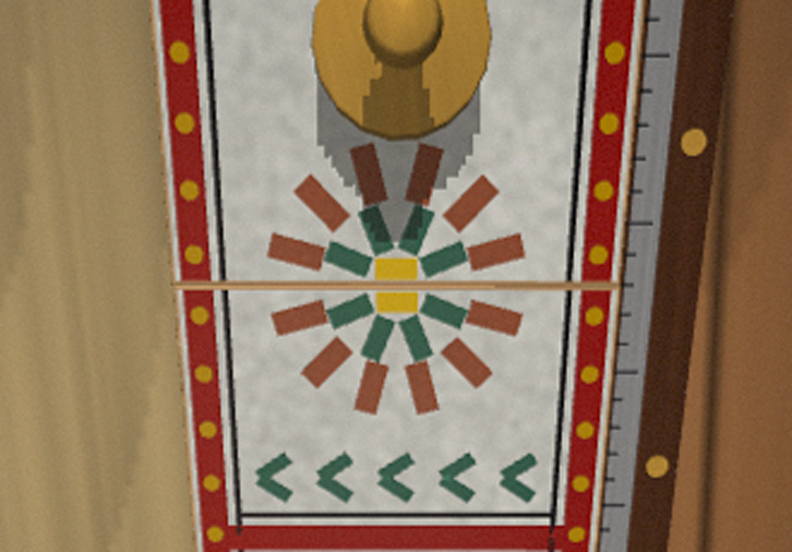

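The close view shows the rims touching along the whole seam (crop row 286), the border lines running through, and the panel on the fence. The weight hasn't moved.

Run:
```python
from h import *
arm.move_linear(P(0,-.05,.28),velocity=.15); arm.dwell(.3); st()
print(order.job_done())
```

```text
ab [ -0.2 -49.7] z 0.2794 F [-0.1  0.2  1.2] t 38.1
the job is handed in; nothing more can be done
None
```

The narrow panel now lies square against the long fence and tight against the wide panel, with the two halves of the picture meeting. I took the hand clear and handed the job in at about 38 s; no verdict came back.

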